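# Renew the sample cards in a lever arch file

## Task

Bring the button-sample file on the cutting table up to date: lift its lever fully to open the rings, take every outdated blue card off the posts and lay it flat in the grey tray, and put every new pink card flat on the posts, one post through each of its two holes. Then press the lever right down again to shut the rings, and only after that press the desk bell's plunger down to its stop and let it spring back, so the seamstress knows the file is ready. Leave the thread cone, the spool and the pin box where they stand.

Things in the scene. Friction and masses are not known exactly. Their poses are not given: they have to be found in the camera images.
- file: green lever arch file, fixed, lying open: covers and spine 4 mm thick, reaching x -155 to +298 mm and y -150 to +150 mm. Origin: on the table, midway between its two fixed upright posts, z up; the posts stand on its y axis. The arches are on the +x side of the posts, the lever on the -y side
- bed (a point): centre of the top of the raised steel bed between and around the posts: 30 mm (file x) by 130 mm (file y), 14 mm above the table, right above the file's origin. Cards lie stacked on it, overhanging it by 5 mm on both long sides
- post_l (a point): tip of the fixed steel post at file x 0, y +40 mm: 6 mm thick, blunt cone tip 58 mm above the table
- post_r (a point): tip of the same kind of post at file x 0, y -40 mm
- arches: the two steel ring arches, 6 mm bars, on one axle along the file's y. Origin on the axle at file x +45, y 0, z 12 mm; the arches are at y +-40 mm. Shut, they rise to 64 mm and reach over to the post tips; as the lever rises they swing away to the file's +x (fully open: all beyond x +42 mm, up to 80 mm high, clear of cards and posts)
- lever (a joint): the file's lever, geared to the arches: 0 = down, lying level towards the file's -y, rings shut; 1.4 rad = raised to its stop, rings fully open (arch angle = 0.857 times it). It turns about a level axis parallel to the file's x through point lever_hinge. No spring: it stays where it is left and takes about 3 N at the tip to move
- lever_tip (a point): centre of the black barrel grip at the lever's free end: 16 mm diameter, 24 mm long along the file's x (flat ends face the file's +x and -x), 80 mm from the hinge. At lever 0 it is at file x +30, y -145, z 30 mm, with 18 mm of air below; raised, at y -79, z 109 mm. The bar, 12 mm wide and 5 mm thick, joins it to the hinge
- lever_hinge (a point): on the lever's hinge axis, at file x +30, y -65, z 30 mm
- new1: rigid plastic pink button-sample card, flat, 40 (its x) by 120 (its y) by 6 mm thick, 40 to 85 g, with a square 12 mm hole 40 mm either side of its middle along y (80 mm apart) and three flat sample buttons printed between the holes; the same both ways round. Origin: middle of its underside, z up. New card, lies loose on the table; may be absent
- new2: rigid plastic pink button-sample card, flat, 40 (its x) by 120 (its y) by 6 mm thick, 40 to 85 g, with a square 12 mm hole 40 mm either side of its middle along y (80 mm apart) and three flat sample buttons printed between the holes; the same both ways round. Origin: middle of its underside, z up. New card, lies loose on the table; may be absent
- new3: rigid plastic pink button-sample card, flat, 40 (its x) by 120 (its y) by 6 mm thick, 40 to 85 g, with a square 12 mm hole 40 mm either side of its middle along y (80 mm apart) and three flat sample buttons printed between the holes; the same both ways round. Origin: middle of its underside, z up. New card, lies loose on the table; may be absent
- old1: rigid plastic blue button-sample card, flat, 40 (its x) by 120 (its y) by 6 mm thick, 40 to 85 g, with a square 12 mm hole 40 mm either side of its middle along y (80 mm apart) and three flat sample buttons printed between the holes; the same both ways round. Origin: middle of its underside, z up. Outdated card, on the posts at the start, lying on the bed
- old2: rigid plastic blue button-sample card, flat, 40 (its x) by 120 (its y) by 6 mm thick, 40 to 85 g, with a square 12 mm hole 40 mm either side of its middle along y (80 mm apart) and three flat sample buttons printed between the holes; the same both ways round. Origin: middle of its underside, z up. Outdated card, at the start on the posts, on top of old1
- tray: grey open tray, fixed, 130 (x) by 180 (y) by 22 mm high outside, walls 4 mm, inner floor 4 mm above the table. Origin: centre of its underside
- bell (a joint): plunger of the desk bell: 0 = up, 0.010 m = pressed down to its stop; spring, about 1 N at rest to 5.5 N at the stop; it springs back when let go
- bell_top (a point): centre of the top of the brass plunger head (22 mm diameter, 6 mm thick), 58 mm above the table when up, over a fixed steel bell dome of 84 mm diameter, 40 mm high on a black foot of 92 mm diameter
- black_cone: bystander: loose cone of black thread with yellow foot and cap, 52 mm diameter, 107 mm high; origin at its foot's centre
- white_spool: bystander: loose white thread spool with blue ends, 48 mm diameter, 100 mm high; origin at its foot's centre
- pin_box: bystander: loose clear pin box with orange lid, 72 by 52 by 28 mm; origin under its centre
There are look-alikes about, which are no part of the job. Leave any orange or turquoise look-alike of the new2 alone.

How it is judged:
On the way, in this order (a step that is already met when the one before it is completed fails the run):
1. the lever is lifted right up, so that the rings stand open (value of joint lever above 1.15 rad), for 0.2 s.
2. with the rings open, every outdated blue card lies flat in the tray and every new pink card lies on the bed or stack with both posts through its holes (x of old1 in the frame of tray between -0.055 and 0.055 m and y of old1 in the frame of tray between -0.08 and 0.08 m and z of old1 in the frame of tray between 0 and 0.018 m and angle between each of old1, old2, new1, new2, new3's own z axis and vertical below 0.2 rad and x of old2 in the frame of tray between -0.055 and 0.055 m and y of old2 in the frame of tray between -0.08 and 0.08 m and z of old2 in the frame of tray between 0 and 0.018 m and horizontal distance between each of new1, new2, new3 and bed below 0.009 m and height (world z) of each of new1, new2, new3 below 0.04 m and angle between the y axis of each of new1, new2, new3 and the y axis of file, either way round below 0.2 rad and value of joint lever above 1 rad), for 0.2 s.
3. the lever is pressed right down, so that the rings are shut over the new cards (value of joint lever below 0.1 rad and horizontal distance between each of new1, new2, new3 and bed below 0.009 m and height (world z) of each of new1, new2, new3 below 0.04 m and angle between the y axis of each of new1, new2, new3 and the y axis of file, either way round below 0.2 rad and angle between each of new1, new2, new3's own z axis and vertical below 0.2 rad), for 0.2 s.
4. the bell's plunger is pressed down to its stop (value of joint bell above 0.0085 m), for 0.02 s.
At the end, for the whole second after the job is handed in: Lever down (below 0.1 rad); bell plunger up again (within 2 mm); every pink card level on the bed or stack, centre within 9 mm of midway between the posts, underside below 40 mm; every blue card flat in the tray (underside below 18 mm, level within 0.2 rad); all cards at rest (all of step 3 and value of joint bell below 0.002 m and x of old1 in the frame of tray between -0.055 and 0.055 m and y of old1 in the frame of tray between -0.08 and 0.08 m and z of old1 in the frame of tray between 0 and 0.018 m and angle between each of old1, old2's own z axis and vertical below 0.2 rad and x of old2 in the frame of tray between -0.055 and 0.055 m and y of old2 in the frame of tray between -0.08 and 0.08 m and z of old2 in the frame of tray between 0 and 0.018 m and linear speed of each of new1, new2, new3, old1, old2 below 0.02 m/s); the robot touches nothing.
It fails at once if the bell is pressed while the rings are open (value of joint bell above 0.004 m and value of joint lever above 0.2 rad).
It fails at once if the thread cone, spool or pin box is shifted by more than 30 mm or knocked over (distance of any of black_cone, white_spool, pin_box from where it was at the start of the episode above 0.03 m or angle between any of black_cone, white_spool, pin_box's own z axis and vertical above 0.5 rad).
Of new1, new2, new3 only 2 to 3 are there at a start; the rules pass over those that are not, and their reading is None.
At some moment in a run one of new1, new2, new3 may be knocked a few centimetres aside while the robot is not near it.
It also fails if it takes over 200 s, if anything falls off the work surface, if the arm or the gripper's body presses on something with over 40 N, if the wrist force passes 120 N, or if a joint passes its speed limit or range.

## Robot

A 7-joint arm with a two-finger parallel gripper is mounted at the origin on the work surface. World frame = base frame: x ahead of the robot, y to its left, z up, the work surface at z = 0. Lengths are in m, angles in rad, forces in N, time in s.
With the tool pointing down it reaches from about 0.425 to 1.025 m from the base axis. Payload 3.6 kg.
Tool frame: the origin (TCP) lies midway between the tips of the shut fingers; the grasp point (between the pads) lies 19 mm behind it; z points along the fingers, y is the line along which they close (so a half turn about z gives the same grasp; the last joint's range is limited). The gripper opens to 85 mm and grips with 20 to 120 N. Pads are 22 mm wide; open, the fingers measure 114 mm over their backs; the gripper's body (76 mm by 85 mm) begins 54 mm behind the grasp point. The pads swing forward as they close: fully open they stand 13 mm farther back than shut.
Start: joints at [1.183, 0.591, 0.048, 1.609, -0.033, 0.943, -0.034], TCP at [0.211, -0.694, 0.231] pointing down, gripper open.
Joint ranges: [-2.69, 2.69], [-0.47, 2.24], [-1.27, 1.36], [0.19, 2.51], [-1.53, 4.68], [0.08, 2.07], [-3.09, 3.09]. Speed limits (rad/s): [2.57, 2.57, 3.14, 3.14, 3.14, 3.14, 3.14].

## Interface

Orientations are given as [roll, pitch, yaw] about the fixed x, y, z axes, in that order (R = Rz(yaw) Ry(pitch) Rx(roll)).
In Python, from rig import sense, read_camera, camera_info, sign_off gives the robot as it stands.
- The arm moves only by the tool drive_tool, never from a script. Its argument "moves" is text: rows parted by semicolons, each of 5 numbers parted by spaces: the shift along the tool's x, y, z in m, then the turn about the tool's z in degrees, then the closure, from 0 (fully open) to 1 (shut). A call has 1 to 8 rows; each row is the pose to reach, as a shift and turn from the pose commanded when the call began, along the tool's axes at that moment; what a row does not reach only later rows make up. A row lasts 1/10 s, in which the tool goes at most 50 mm and 8.59 degrees, less where a joint would pass 70% of its speed; a pose out of reach is approached as far as the arm can. A call with a gripper value outside its range is refused whole. The fingers move at their own pace and stop on an object; "squeeze" is the grip in N (left out, the last holds). Time passes only in rows, so rows that repeat a pose let the fingers close. It gives the time, the measured TCP pose, the force, the opening and the grip force at its end, in the units of the state.
- sense(): the state, without advancing time (a new reading comes with each control period).
- read_camera(name): name is "scene" or "top"; returns (picture, depth): 420x560x3 uint8, red, green, blue; 420x560 float32, m along the optical axis (not along the pixel's ray), 0 where there is no reading.
- camera_info(name): a dict with "fovy" (degrees; the focal length in pixels is half the picture's height over the tangent of half this angle, whatever the lens; pixels are square), "cx", "cy" (the principal point, pixels), "R" (3x3) and "t" (3): a world point X has camera coordinates R X + t. Camera axes: x right, y down, z forward; pixel columns grow to the right and rows downward; lengths in m; the calibration is good to about 2 mm. A picture is of the moment at which its call begins. camera_info takes no time and is no camera call.
- sign_off(): hands the job in; it is judged then, once.
The state is a dict: "time_s": time; "qpos": joint angles; "joint_vel": joint speeds; "tau": joint torques, N m; "position": TCP position; "eef_rot": TCP orientation; "contact_force": force on the tool from outside, world axes, zero at the start; "wrist_torque": the same for the moment, N m; "gripper_width": opening from 0.0 (shut) to 1.0 (fully open); "finger_force": force on a finger pad.
Only numpy, scipy, OpenCV 4.12 (cv2) and the standard library are available. Lean on these libraries where they do the work, as an engineer would, in place of code of your own. Each camera call takes 0.05 s, during which the arm holds its last target. There are 200 camera calls.

## Working session

There is one attempt and no reset: what is moved stays moved. The work goes in short steps, Python scripts to look and compute and a tool call to move; the robot and the scene stay as the last step left them, time stands still between calls to the robot, and variables do not carry over. Pictures are saved under pics/ and viewed, at most 14 in all, crops included, and the job is handed in when it is done.

Besides the shell and the picture viewer there is one more tool, called after "Request:" as a command line: name --argument value ..., lists and objects as JSON in quotes. drive_tool: Moves the arm, as the interface text tells. Its arguments: {"type":"object","properties":{"moves":{"type":"string"},"squeeze":{"type":"number"}},"required":["moves"]}

```bash
mkdir -p pics; cat > h.py <<'E'
import numpy as np, cv2
from rig import sense, read_camera, camera_info, sign_off
def world(name, d):
    c=camera_info(name); h,w=d.shape; f=h/2/np.tan(np.radians(c["fovy"])/2)
    v,u=np.mgrid[:h,:w]
    P=np.stack([(u-c["cx"])*d/f,(v-c["cy"])*d/f,d],-1)
    return (P-np.array(c["t"]))@np.array(c["R"])
def save(n,im,s=1): cv2.imwrite(f"pics/{n}.png",cv2.resize(im[...,::-1],None,fx=s,fy=s,interpolation=cv2.INTER_CUBIC))
E
python3 - <<'E'
from h import *
for n in("top","scene"):
    im,d=read_camera(n); np.savez(f"{n}0.npz",im=im,d=d); save(n+"0",im,1.4)
    print(n,camera_info(n))
s=sense();print(s)
E
```

```text
top {'fovy': 50.627522783662684, 'cx': 284.71304717504904, 'cy': 208.32236467705425, 'R': array([[ 0.01854747, -0.99982501,  0.00243642],
       [-0.99821213, -0.01865593, -0.05678472],
       [ 0.05682024, -0.00137885, -0.99838347]]), 't': array([0.05243302, 0.47881322, 1.43623783])}
scene {'fovy': 44.61200736760909, 'cx': 274.5911353981721, 'cy': 202.26488931798528, 'R': array([[-0.12974482,  0.99144084,  0.01453777],
       [ 0.66265633,  0.09760647, -0.74253591],
       [-0.7375994 , -0.08670665, -0.66964848]]), 't': array([-1.16832824e-03, -2.64719181e-01,  1.64351780e+00])}
{'time_s': 0.1, 'qpos': array([ 1.18249865,  0.59200721,  0.04829152,  1.60976662, -0.03327622,
        0.94271629, -0.03366638]), 'joint_vel': array([ 0.00086338, -0.00089543, -0.00060952, -0.00131334, -0.00028455,
        0.00035448,  0.00039464]), 'tau': array([ 4.04015242e-03, -5.49997258e+01,  1.55328110e+00, -1.98823178e+01,
        9.79365490e-03,  3.87599546e-03,  4.39147684e-06]), 'position': array([ 0.21042496, -0.69296478,  0.23024229]), 'eef_rot': array([-3.13950316e+00,  1.28219030e-04,  2.94934384e-01]), 'contact_force': array([-0.37216642, -0.22622137,  0.64260961]), 'wrist_torque': array([0.03980844, 0.0405223 , 0.00317647]), 'finger_force': 0.0, 'gripper_width': 1.0001811184855556}
```

View pics/top0.png

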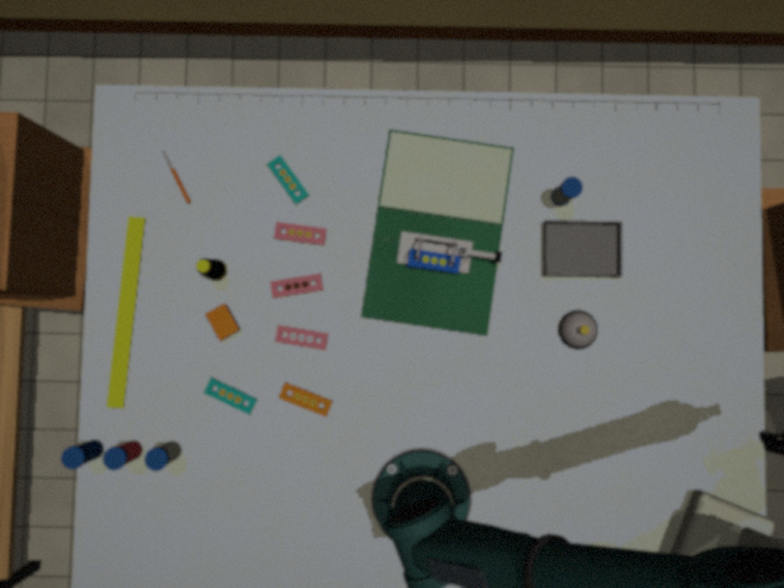

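View pics/scene0.png

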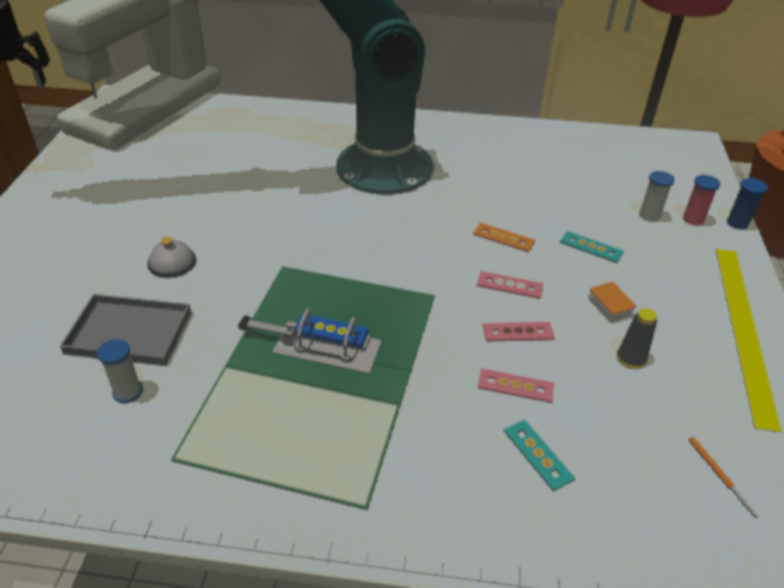

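The top view (784x588) shows three pink cards at (300,234), (297,286) and (302,337). Orange (305,400) and turquoise (288,180), (230,396) are look-alikes. The file is at (437,235) with the lever tip at (497,256), blue cards at (434,262), the tray at (582,250) and the bell at (578,329). The spool is at (565,190), the cone at (212,268) and the pin box at (222,322).

```bash
cat >> h.py <<'E'
def blobs(im,P,lo,hi,zr,minA=80):
    hsv=cv2.cvtColor(im,cv2.COLOR_RGB2HSV)
    m=cv2.inRange(hsv,lo,hi)&np.where((P[...,2]>zr[0])&(P[...,2]<zr[1]),255,0).astype(np.uint8)
    m=cv2.morphologyEx(m,cv2.MORPH_CLOSE,np.ones((5,5),np.uint8))
    n,l,st,_=cv2.connectedComponentsWithStats(m); out=[]
    for i in range(1,n):
        if st[i,4]<minA: continue
        Q=P[l==i]; r=cv2.minAreaRect((Q[:,:2]*1000).astype(np.float32))
        (cx,cy),(w,h),a=r; b=cv2.boxPoints(r); e=[b[1]-b[0],b[2]-b[1]]; e=max(e,key=np.linalg.norm)
        ang=(np.degrees(np.arctan2(e[1],e[0])))%180
        out.append((np.round([cx,cy,np.median(Q[:,2])*1000],1),np.round(sorted((w,h)),1),round(float(ang),1),st[i,:4].tolist()))
    return out
PINK=((165,60,80),(179,255,255));BLUE=((105,150,60),(125,255,255))
E
python3 - <<'E'
from h import *
for n in("top","scene"):
    z=np.load(n+"0.npz");im,d=z["im"],z["d"];P=world(n,d)
    print(n)
    for nm,lo,hi,zr,A in [("pink",*PINK,(-.02,.05),80),("blue",*BLUE,(0.01,.05),60),("green",(60,100,30),(80,255,200),(-.02,.02),800),("yel",(20,120,100),(32,255,255),(.03,.08),5)]:
        for b in blobs(im,P,lo,hi,zr,A): print(nm,*b)
    if n=="top":
        # tray dark grey, bell plunger, table height
        for nm,r in [("tray",(slice(155,202),slice(383,450))),("bell",(slice(218,252),slice(395,432)))]:
            Q=P[r]; 
            if nm=="tray":
                m=(im[r].max(-1)<120); X=Q[m]; print(nm,cv2.minAreaRect((X[:,:2]*1000).astype(np.float32)),np.median(X[:,2]))
            else:
                m=Q[...,2]>.05; print(nm,Q[m].mean(0),m.sum()); m=Q[...,2]>.015; print(cv2.minEnclosingCircle((Q[m][:,:2]*1000).astype(np.float32)))
        print("table z",P[300:310,100:400:60,2].mean(0))
        # things above file by 45-70 mm, lever tip
        r=(slice(165,200),slice(280,362));print(np.round(P[r][::2,::4,2]*1000).astype(int))
    save("crop_"+n,im[150:210,255:375] if n=="top" else im[205:290,160:290],6)
E
```

```text
top
pink [537.9 191.7   4.6] [ 84.5 374.2] 54.7 [196, 159, 37, 15]
pink [489.5 302.8   4.9] [ 37.1 117.1] 99.3 [194, 196, 36, 16]
pink [368.3 286.9   4.9] [ 37.2 117.3] 81.3 [197, 233, 37, 16]
blue [549.8 -17.1  24.4] [ 37.6 115.4] 83.2 [291, 179, 37, 16]
green [523.5 -14.6   2.7] [273.8 291.3] 82.8 [260, 149, 98, 89]
yel [ 398.7 -357.5   56.6] [12.6 15.2] 90.7 [415, 233, 5, 5]
tray ((546.9519653320312, -195.96066284179688), (172.4371337890625, 575.4180908203125), 13.626761436462402) 0.0029600069946030655
bell [ 0.39737361 -0.30302388  0.23988497] 46
((395.7341613769531, -168.11509704589844), 231.452392578125)
table z [-0.00021404 -0.00064856 -0.00069798 -0.00191507 -0.00017629]
[[   4    6    8    2    1    2    3    4    4    4    1    1    6    6
     4   -2    4   -1    6    6   -4]
 [  -2   -1    8    3    4    4   -2    3    2    2    3    1    0    4
     2    0    1    2    6   10    4]
 [  -2    0    6    2    5   49    5    3    8    2    4    5    1    0
     8    1    5    3    6   -1    0]
 [  -6    6    5    6    7   47   23    4    4    6    0    5   -4    1
     4    
[... 1323 characters left out ...]
  7    8   10   -7   -5]
 [  -1   -2   -5    2    7   -1    6    4    7    5   -2    0    0    5
     7    0   -2    0    9   -1 1461]
 [   4    5    5    4    1   -1    1    3    5    2   -5    6    3    1
     2    7    3   -2    2   -4   -3]]
scene
pink [119.8 664.1  29.8] [22.4 36.9] 75.7 [489, 144, 18, 16]
pink [861.8 203.5   7.1] [ 118.1 1048.4] 170.6 [341, 194, 47, 19]
pink [922.8 266.6   7. ] [120.  941.9] 175.5 [346, 230, 50, 13]
pink [990.3 262.7   6.7] [117.9 807.5] 175.1 [342, 264, 53, 23]
blue [957.1  49.   27. ] [106.9 887.6] 8.8 [216, 226, 46, 20]
green [872.6 114.2   5.4] [ 266.7 1000.9] 21.0 [184, 200, 114, 74]
yel [ 889.8 -100.8   58.7] [  14.  1132.6] 27.8 [116, 170, 6, 4]
```

View pics/crop_top.png

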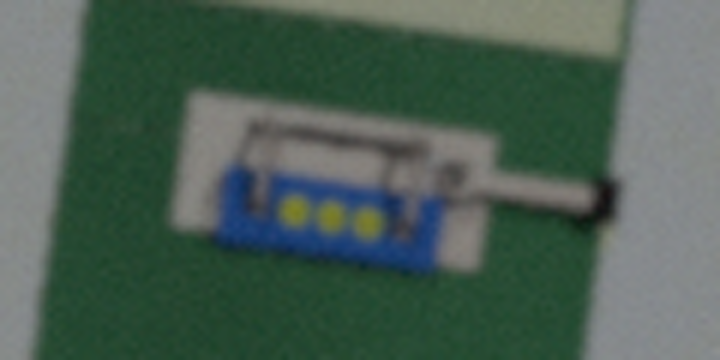

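```bash
cat >> h.py <<'E'
def ray(name,uv,z):
    c=camera_info(name); f=210/np.tan(np.radians(c["fovy"])/2); R,t=np.array(c["R"]),np.array(c["t"])
    uv=np.atleast_2d(uv).astype(float); D=np.c_[(uv[:,0]-c["cx"])/f,(uv[:,1]-c["cy"])/f,np.ones(len(uv))]@R
    o=-R.T@t; return o+D*((z-o[2])/D[:,2])[:,None]
def rects(name,im,lo,hi,z,box=(0,0,560,420),minA=80,S=4,k=3):
    "rectangles of a colour in the plane z: centre mm, sizes, direction of long side deg, box"
    x0,y0,x1,y1=box; big=cv2.resize(im[y0:y1,x0:x1],None,fx=S,fy=S,interpolation=cv2.INTER_LINEAR)
    m=cv2.inRange(cv2.cvtColor(big,cv2.COLOR_RGB2HSV),lo,hi)
    m=cv2.morphologyEx(m,cv2.MORPH_OPEN,np.ones((k,k),np.uint8)); m=cv2.morphologyEx(m,cv2.MORPH_CLOSE,np.ones((9,9),np.uint8))
    out=[]
    for c in cv2.findContours(m,cv2.RETR_EXTERNAL,cv2.CHAIN_APPROX_NONE)[0]:
        if cv2.contourArea(c)<minA*S*S: continue
        uv=(c[:,0]+.5)/S-.5+[x0,y0]; W=ray(name,uv,z)[:,:2]*1000
        (cx,cy),(w,h),a=cv2.minAreaRect(W.astype(np.float32)); b=cv2.boxPoints(((cx,cy),(w,h),a)); e=max([b[1]-b[0],b[2]-b[1]],key=np.linalg.norm)
        out.append((np.round([cx,cy],1).tolist(),np.round(sorted((w,h)),1).tolist(),round(float(np.degrees(np.arctan2(e[1],e[0]))%180),1),uv.mean(0).round().astype(int).tolist(),np.round(b).tolist()))
    return out
E
python3 - <<'E'
from h import *
for n in("top","scene"):
    im=np.load(n+"0.npz")["im"];print(n)
    for nm,lo,hi,z,A in [("pink",*PINK,.006,150),("blue",*BLUE,.026,150),("green",(60,100,30),(80,255,200),.004,2000),("yel",(20,120,100),(32,255,255),.058,8)]:
        for b in rects(n,im,lo,hi,z,minA=A): print(nm,*b[:4],b[4] if nm=="green" else "")
    box=(375,145,460,210) if n=="top" else (40,205,145,265)
    for b in rects(n,im,(0,0,0),(179,110,95),.022,box,800): print("tray",*b)
im=np.load("top0.npz")["im"]
for b in rects("top",im,(0,0,0),(179,255,55),.030,(340,170,370,195),10): print("tip",*b)
E
```

```text
top
pink [368.1, 287.0] [37.7, 117.4] 81.6 [215, 241] 
pink [489.0, 302.1] [38.1, 117.9] 100.2 [212, 204] 
pink [612.2, 297.3] [38.7, 118.1] 83.2 [214, 166] 
blue [87.5, 605.3] [41.2, 46.8] 117.6 [112, 327] 
blue [87.9, 700.4] [41.5, 46.5] 126.2 [82, 327] 
blue [86.8, 795.5] [41.4, 47.7] 117.6 [52, 326] 
blue [548.8, -17.2] [39.2, 116.0] 82.1 [309, 189] 
green [531.0, -15.6] [257.2, 290.0] 82.5 [310, 189] [[385.0, -143.0], [640.0, -176.0], [677.0, 111.0], [422.0, 145.0]]
yel [230.8, 267.4] [14.8, 53.1] 68.7 [218, 285] 
yel [398.3, -357.7] [15.8, 16.7] 91.1 [417, 235] 
yel [527.1, 507.0] [26.1, 27.1] 2.1 [145, 189] 
yel [419.9, 676.2] [36.4, 429.3] 175.9 [90, 223] 
tray [586.7, -361.9] [132.1, 186.4] 89.9 [415, 177] [[520.0, -455.0], [653.0, -455.0], [653.0, -269.0], [521.0, -269.0]]
scene
pink [610.9, 295.4] [41.4, 118.3] 83.3 [368, 275] 
pink [487.4, 300.4] [41.5, 119.3] 100.1 [370, 236] 
pink [366.1, 285.3] [41.9, 118.2] 81.4 [364, 203] 
pink [52.2, 688.7] [41.9, 139.6] 159.4 [499, 147] 
blue [649.1, -365.4] [44.3, 44.3] 57.7 [80, 250] 
green [490.1, 0.5] [148.8, 256.8] 70.7 [250, 226] [[377.0, -96.0], [518.0, -145.0], [603.0, 97.0], [462.0, 146.0]]
yel [790.2, 330.2] [9.1, 10.4] 98.0 [390, 330] 
yel [775.0, 319.0] [9.3, 10.5] 98.0 [384, 323] 
yel [759.7, 307.8] [8.7, 10.2] 107.5 [378, 316] 
yel [655.8, 307.1] [8.2, 8.9] 40.0 [377, 276] 
yel [653.4, 288.2] [7.6, 8.7] 98.2 [368, 274] 
yel [580.6, 5.1] [10.4, 11.5] 99.8 [244, 236] 
yel [577.8, -14.3] [10.5, 11.0] 98.3 [236, 234] 
yel [574.9, -33.0] [10.5, 11.3] 148.5 [228, 233] 
yel [470.6, 509.7] [30.9, 32.9] 8.3 [462, 225] 
yel [478.8, 666.7] [36.7, 421.4] 175.9 [533, 244] 
yel [396.0, -360.9] [15.3, 18.6] 19.9 [119, 172] 
tray [605.1, -363.0] [166.4, 188.8] 89.9 [92, 237] [[522.0, -457.0], [688.0, -458.0], [689.0, -269.0], [522.0, -268.0]]
tip [556.7, -153.4] [23.2, 43.1] 119.9 [351, 185] [[536.0, -141.0], [557.0, -178.0], [578.0, -166.0], [556.0, -129.0]]
```

```bash
cat >> h.py <<'E'
def go(x,y,z,yaw):
    "print tool-axes shift (m) and turn (deg) from the measured pose to a world target"
    s=sense(); from scipy.spatial.transform import Rotation as Ro
    R=Ro.from_euler("xyz",s["eef_rot"]).as_matrix(); d=R.T@(np.array([x,y,z])-s["position"])
    t=-(yaw-np.degrees(s["eef_rot"][2])); print("shift",d.round(4),"turn",round((t+180)%360-180,1))
E
python3 - <<'E'
from h import *
r=lambda uv,z:(ray("top",uv,z)*1000).round(1)
print("tip",r((355.8,183),.034),"arch ends L,R",r((298.7,184.2),.06),r((322.5,188.3),.06),"spool",r((571/1.4,187/1.4),.1),"cone",r((145,189),.107))
# lever tip dark pixels in the top view
im=np.load("top0.npz")["im"]; hs=im[170:200,345:370].astype(int).sum(-1); v,u=np.nonzero(hs<110); print(len(u),r((u.mean()+345,v.mean()+170),.034),r((u.min()+345,v.mean()+170),.034),r((u.max()+345,v.mean()+170),.034))
# orient: steel bed/metal base and page outline
for b in rects("top",im,(0,0,90),(179,60,255),.012,(282,160,342,200),200): print("metal",*b)
a=np.radians(-7.3); Rz=np.array([[np.cos(a),-np.sin(a)],[np.sin(a),np.cos(a)]])
print("tip offset from origin",Rz@[30,-145])
go(.55+.011,-.018-.1476,.2,82.6)
E
```

```text
tip [[ 562.8 -166.8   34. ]] arch ends L,R [[552.5  18.5  60. ]] [[540.9 -57.2  60. ]] spool [[ 712.2 -316.2  100. ]] cone [[523.7 490.  107. ]]
25 [[ 557.  -159.2   34. ]] [[ 556.7 -144.8   34. ]] [[ 557.1 -167.5   34. ]]
metal [573.0, -28.2] [80.1, 189.5] 82.3 [312, 178] [[521.0, -117.0], [600.0, -127.0], [625.0, 60.0], [546.0, 71.0]]
tip offset from origin [  11.33246503 -147.63663243]
shift [ 0.4887 -0.4026  0.031 ] turn -65.7
```

Request:
drive_tool --moves "0.26 -0.21 0 -66 0.2;0.26 -0.21 0 -66 0.2;0.26 -0.21 0 -66 0.2;0.26 -0.21 0 -66 0.2;0.26 -0.21 0 -66 0.3;0.26 -0.21 0 -66 0.4;0.26 -0.21 0 -66 0.5;0.26 -0.21 0 -66 0.5"

```text
time_s: 0.9
position: [0.4028, -0.4106, 0.2314]
eef_rot: [3.14, -0.004, 1.462]
contact_force: [-0.2, 0.0, 0.3]
gripper_width: 0.498
finger_force: 0.0
```

```bash
python3 -c "
from h import *
s=sense();print(s['position'],s['eef_rot'],s['qpos'],s['gripper_width']);go(.561,-.166,.12,82.4)"
```

```text
[ 0.40278846 -0.41058022  0.23135772] [ 3.14005518 -0.00365608  1.46243653] [ 0.94184583  0.41755818 -0.29829064  1.94161091  0.16047546  0.80601501
  0.44782029] 0.4984200798362006
shift [0.2598 0.1307 0.1125] turn 1.4
```

Request:
drive_tool --moves "0.26 0.131 0.112 1.4 0.5;0.26 0.131 0.112 1.4 0.5;0.26 0.131 0.112 1.4 0.5;0.26 0.131 0.112 1.4 0.5;0.26 0.131 0.112 1.4 0.5;0.26 0.131 0.112 1.4 0.5;0.26 0.131 0.112 1.4 0.5;0.26 0.131 0.112 1.4 0.5"

```text
time_s: 1.7
position: [0.5613, -0.172, 0.1182]
eef_rot: [-3.14, -0.002, 1.428]
contact_force: [0.7, -0.3, -0.3]
gripper_width: 0.504
finger_force: 0.0
```

```bash
python3 - <<'E'
from h import *
s=sense();print(s['position'],s['eef_rot']);go(.561,-.166,.018,82.4)
im,d=read_camera("scene"); save("s1",im[170:300,130:310],4)
c=camera_info("scene");f=210/np.tan(np.radians(c["fovy"])/2)
for p in [(.561,-.166,.03),tuple(s['position'])]:
    q=c["R"]@np.array(p)+c["t"]; uv=q[:2]/q[2]*f+[c["cx"],c["cy"]]; print(uv,(uv-[130,170])*4)
E
```

```text
[ 0.56134772 -0.17202037  0.11820343] [-3.13998875e+00 -1.75539005e-03  1.42796554e+00]
shift [ 0.0057 -0.001   0.1002] turn -0.6
[175.02012286 230.9329687 ] [180.08049145 243.73187478]
[167.91696503 203.45136084] [151.66786011 133.80544335]
```

View pics/s1.png

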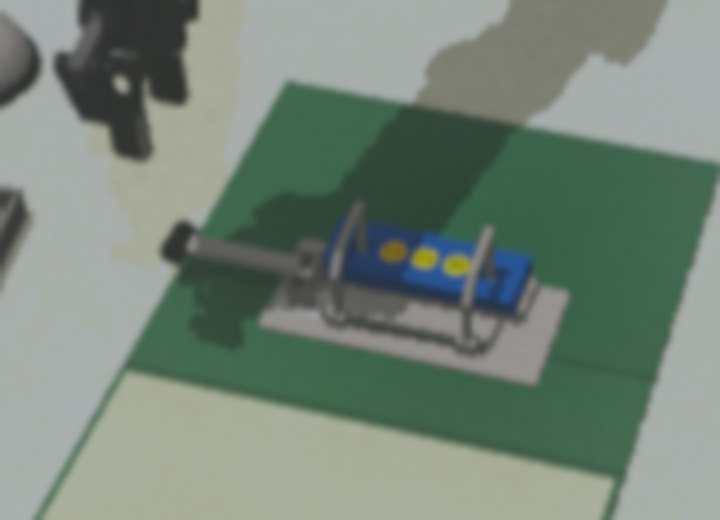

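The crop shows the barrel grip at (180,243), which matches the projected tip. The fingers at (130,150) and (175,100) straddle the TCP. I'll go down and grip.

Request:
drive_tool --moves "0.005 0 0.05 -0.6 0.5;0.005 0 0.1 -0.6 0.5;0.005 0 0.1 -0.6 0.5;0.005 0 0.1 -0.6 0.6;0.005 0 0.1 -0.6 0.9;0.005 0 0.1 -0.6 0.9;0.005 0 0.1 -0.6 0.9;0.005 0 0.1 -0.6 0.9" --squeeze 30

```text
time_s: 2.55
position: [0.5618, -0.1725, 0.0216]
eef_rot: [3.139, 0.002, 1.431]
contact_force: [-2.8, -2.8, 9.8]
gripper_width: 0.272
finger_force: 35.0
```

Request:
drive_tool --moves "0.002 0 -0.016 0 0.9;0.006 0 -0.031 0 0.9;0.014 0 -0.045 0 0.9;0.024 0 -0.057 0 0.9;0.037 0 -0.067 0 0.9;0.051 0 -0.075 0 0.9;0.063 0 -0.078 0 0.9;0.069 0 -0.079 0 0.9"

```text
time_s: 3.35
position: [0.571, -0.1021, 0.1006]
eef_rot: [3.141, 0.003, 1.434]
contact_force: [-3.0, -6.1, 7.9]
gripper_width: 0.27
finger_force: 29.2
```

Request:
drive_tool --moves "0.003 0 0 0 0.9;0.003 0 0 0 0.9;0.003 0 0 0 0.9"

```text
time_s: 3.65
position: [0.5715, -0.0993, 0.1009]
eef_rot: [3.141, 0.002, 1.432]
contact_force: [-3.3, -3.5, 12.2]
gripper_width: 0.266
finger_force: 29.0
```

```bash
python3 - <<'E'
from h import *
im,d=read_camera("scene"); save("s2",im[130:290,130:310],4)
E
```

```text
(no output)
```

View pics/s2.png

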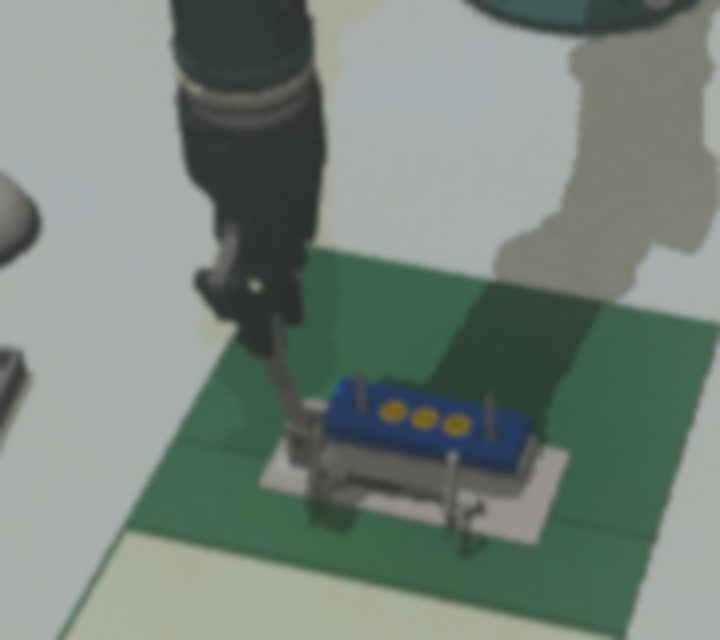

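The lever is up and the arches at (315,470) and (455,490) stand open. The posts at (362,390) and (490,415) still hold the blue cards. I'll release the lever.

Request:
drive_tool --moves "0 0 0 0 0.45;0 0 0 0 0.45;0 0 0 0 0.45;0 0 -0.05 0 0.45;0 0 -0.07 0 0.45;0.05 0 -0.07 0 0.4;0.082 -0.034 -0.07 0 0.4;0.082 -0.034 -0.07 0 0.4"

```text
time_s: 4.5
position: [0.5447, -0.0055, 0.1682]
eef_rot: [-3.137, -0.003, 1.443]
contact_force: [0.1, -0.4, -0.8]
gripper_width: 0.596
finger_force: 0.0
```

```bash
python3 - <<'E'
from h import *
import time
s=sense();print(s['position'],s['eef_rot']);go(.5495,-.0183,.04,82.4)
im,d=read_camera("scene");P=world("scene",d)
for b in rects("scene",im,*BLUE,.026,(180,190,320,290),100): print(b)
E
```

```text
[ 0.54468344 -0.0055145   0.16815407] [-3.1365114  -0.00334734  1.44347337]
shift [-0.0125  0.0071  0.1281] turn 0.3
([549.5, -21.5], [42.2, 118.2], 81.9, [236, 235], [[520.0, -77.0], [562.0, -83.0], [579.0, 34.0], [537.0, 40.0]])
```

Request:
drive_tool --moves "-0.012 0.007 0.05 0.3 0.4;-0.012 0.007 0.1 0.3 0.4;-0.012 0.007 0.128 0.3 0.4;-0.012 0.007 0.128 0.3 0.4;-0.012 0.007 0.128 0.3 0.4;-0.012 0.007 0.128 0.3 0.4"

```text
time_s: 5.15
position: [0.5557, -0.0262, 0.0418]
eef_rot: [3.139, -0.001, 1.427]
contact_force: [0.4, 0.2, 0.1]
gripper_width: 0.601
finger_force: 0.0
```

```bash
python3 - <<'E'
from h import *
s=sense();print(s['position'],s['eef_rot'],s['contact_force']);go(.5497,-.0185,.018,82.3)
E
```

```text
[ 0.55567616 -0.02621281  0.04183651] [ 3.13850787e+00 -6.13509151e-04  1.42717469e+00] [0.40208928 0.21625179 0.07796518]
shift [ 0.0068 -0.0071  0.0238] turn -0.5
```

Request:
drive_tool --moves "0.007 -0.007 0 -0.5 0.4;0.007 -0.007 0.01 -0.5 0.4;0.007 -0.007 0.023 -0.5 0.4;0.007 -0.007 0.023 -0.5 0.4;0.007 -0.007 0.023 -0.5 0.4;0.007 -0.007 0.023 -0.5 0.4"

```text
time_s: 5.75
position: [0.5482, -0.0183, 0.0171]
eef_rot: [-3.141, 0.0, 1.436]
contact_force: [0.1, -0.4, -0.4]
gripper_width: 0.599
finger_force: 0.0
```

Request:
drive_tool --moves "0 0 0 0 0.7;0 0 0 0 0.7;0 0 0 0 0.7;0 0 0 0 0.7;0 0 0 0 0.7;0 0 0 0 0.7" --squeeze 40

```text
time_s: 6.35
position: [0.5488, -0.0183, 0.0177]
eef_rot: [3.14, -0.0, 1.436]
contact_force: [0.7, 0.1, 5.5]
gripper_width: 0.452
finger_force: 40.8
```

Request:
drive_tool --moves "0 0 -0.015 0 0.7;0 0 -0.03 0 0.7;0 0 -0.045 0 0.7;0 0 -0.06 0 0.7;0 0 -0.09 0 0.7;0 0 -0.13 0 0.7;0 0 -0.13 0 0.7;0 0 -0.13 0 0.7"

```text
time_s: 7.15
position: [0.5479, -0.0183, 0.1475]
eef_rot: [3.141, 0.0, 1.436]
contact_force: [0.4, 0.7, -1.9]
gripper_width: 0.452
finger_force: 41.4
```

```bash
python3 - <<'E'
from h import *
im,d=read_camera("scene"); save("s3",im[130:290,150:310],4)
go(.587,-.362,.148,90)
E
```

```text
shift [-0.3351  0.0858 -0.0015] turn -7.7
```

View pics/s3.png

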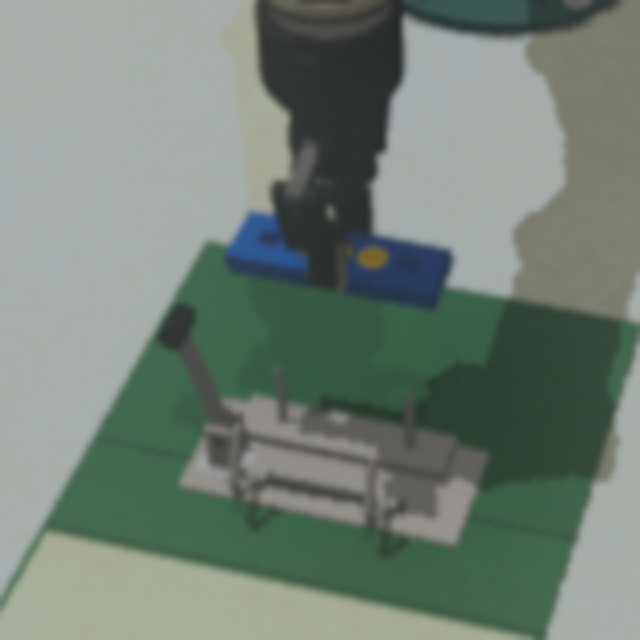

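The bed is empty and the held block at (340,260) is two cards thick, so both blue cards came along. I'll carry both to the tray.

Request:
drive_tool --moves "-0.04 0.01 -0.01 0 0.7;-0.08 0.02 -0.01 -4 0.7;-0.12 0.03 -0.01 -7.7 0.7;-0.16 0.04 -0.01 -7.7 0.7;-0.2 0.052 -0.01 -7.7 0.7;-0.24 0.062 -0.01 -7.7 0.7;-0.28 0.072 -0.01 -7.7 0.7;-0.335 0.086 -0.01 -7.7 0.7"

```text
time_s: 8.0
position: [0.5864, -0.3541, 0.1544]
eef_rot: [-3.137, -0.004, 1.573]
contact_force: [0.7, 0.6, -0.2]
gripper_width: 0.447
finger_force: 41.4
```

Request:
drive_tool --moves "0 0 0.02 0 0.7;0 0 0.06 0 0.7;0 0 0.1 0 0.7;0 0 0.1 0 0.7;0 0 0.1 0 0.7;0 0 0.1 0 0.7"

```text
time_s: 8.6
position: [0.5889, -0.3552, 0.0585]
eef_rot: [3.14, 0.001, 1.571]
contact_force: [-0.1, -0.4, -0.3]
gripper_width: 0.452
finger_force: 41.4
```

```bash
python3 - <<'E'
from h import *
go(.587,-.362,.010,90)
E
```

```text
shift [-0.0068 -0.002   0.0485] turn 0.0
```

Request:
drive_tool --moves "-0.006 -0.002 0.02 0 0.7;-0.006 -0.002 0.035 0 0.7;-0.006 -0.002 0.045 0 0.7;-0.006 -0.002 0.049 0 0.7;-0.006 -0.002 0.049 0 0.7;-0.006 -0.002 0.049 0 0.7"

```text
time_s: 9.2
position: [0.5859, -0.3608, 0.0081]
eef_rot: [3.141, -0.0, 1.571]
contact_force: [0.1, -0.2, -1.1]
gripper_width: 0.453
finger_force: 41.4
```

Request:
drive_tool --moves "0 0 0 0 0.4;0 0 0 0 0.4;0 0 0 0 0.4;0 0 0 0 0.4;0 0 -0.03 0 0.4;0 0 -0.07 0 0.4;0 0 -0.12 0 0.4;0 0 -0.15 0 0.4"

```text
time_s: 10.0
position: [0.5872, -0.3616, 0.1621]
eef_rot: [3.137, 0.002, 1.571]
contact_force: [1.5, -0.0, -0.3]
gripper_width: 0.604
finger_force: 0.0
```

Request:
drive_tool --moves "0.05 0 0 0 0.4;0.1 0 0 0 0.4;0.15 0 0 0 0.4;0.2 0 0 0 0.4;0.2 0 0 0 0.4;0.2 0 0 0 0.4"

```text
time_s: 10.6
position: [0.586, -0.1588, 0.1586]
eef_rot: [3.141, -0.0, 1.575]
contact_force: [0.3, -2.0, 0.5]
gripper_width: 0.6
finger_force: 0.0
```

```bash
python3 - <<'E'
from h import *
im,d=read_camera("top"); P=world("top",d)
for b in rects("top",im,*BLUE,.016,(370,140,465,215),100): print("blue",b)
r=blobs(im,P,*BLUE,(-.01,.05),100); print([b for b in r if b[0][0]>300])
for b in rects("top",im,*PINK,.006,minA=150): print("pink",*b[:4])
save("t1",im[110:330,150:470],2.3)
go(.490,.302,.15,100)
E
```

```text
blue ([585.9, -387.3], [36.2, 61.3], 91.1, [423, 177], [[567.0, -357.0], [568.0, -418.0], [605.0, -418.0], [603.0, -356.0]])
[(array([ 585.6, -387.6,   14.3]), array([34., 60.]), 91.6, [413, 173, 19, 11])]
pink [368.1, 287.0] [37.6, 117.5] 81.5 [215, 241]
pink [488.9, 302.1] [38.1, 117.8] 99.9 [211, 204]
pink [612.3, 297.0] [38.5, 118.1] 83.4 [214, 166]
shift [ 0.4632 -0.0954  0.0081] turn -10.0
```

View pics/t1.png

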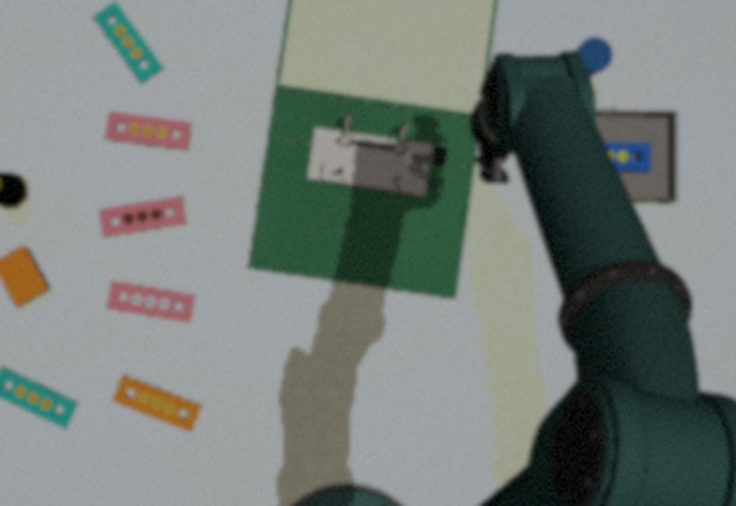

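The tray now holds the blue cards flat at (628,157). Their tops are at about 15 mm, so both are stacked. All three pinks are unmoved at (148,131), (143,215) and (151,301). Next is the pink at (148,131).

Request:
drive_tool --moves "0.05 0 -0.01 0 0.4;0.1 0 -0.01 0 0.4;0.15 0 -0.01 6.8 0.4;0.2 0.01 -0.01 6.8 0.4;0.25 0.02 -0.01 6.8 0.4;0.3 0.026 -0.01 6.8 0.4;0.35 0.026 -0.01 6.8 0.4;0.4 0.026 -0.01 6.8 0.4"

```text
time_s: 11.45
position: [0.6135, 0.2348, 0.1681]
eef_rot: [3.14, 0.001, 1.447]
contact_force: [1.9, -0.7, -0.7]
gripper_width: 0.601
finger_force: 0.0
```

Request:
drive_tool --moves "0.05 0 0.04 0 0.4;0.056 0 0.08 0 0.4;0.056 0 0.12 0 0.4;0.056 0 0.12 0 0.4;0.056 0 0.12 0 0.4;0.056 0 0.12 0 0.4"

```text
time_s: 12.05
position: [0.621, 0.2902, 0.0506]
eef_rot: [3.138, -0.001, 1.449]
contact_force: [0.8, 0.7, 0.5]
gripper_width: 0.603
finger_force: 0.0
```

```bash
python3 - <<'E'
from h import *
print(sense()['position']);go(.6123,.297,.002,83.4)
E
```

```text
[0.62098522 0.29024027 0.05059175]
shift [ 0.0056 -0.0096  0.0486] turn -0.4
```

Request:
drive_tool --moves "0.006 -0.0095 0 -0.4 0.4;0.006 -0.0095 0.02 -0.4 0.4;0.006 -0.0095 0.04 -0.4 0.4;0.006 -0.0095 0.048 -0.4 0.4;0.006 -0.0095 0.048 -0.4 0.4;0.006 -0.0095 0.048 -0.4 0.4"

```text
time_s: 12.65
position: [0.6103, 0.2989, 0.0016]
eef_rot: [3.14, -0.001, 1.459]
contact_force: [-0.0, -0.1, 0.0]
gripper_width: 0.602
finger_force: 0.0
```

Request:
drive_tool --moves "0 0 0 0 0.7;0 0 0 0 0.7;0 0 0 0 0.7;0 0 0 0 0.7;0 0 0 0 0.7;0 0 0 0 0.7" --squeeze 40

```text
time_s: 13.25
position: [0.6107, 0.299, 0.002]
eef_rot: [3.14, -0.001, 1.459]
contact_force: [-1.7, -0.4, 6.5]
gripper_width: 0.446
finger_force: 40.0
```

Request:
drive_tool --moves "0 0 -0.03 0 0.7;0 0 -0.07 0 0.7;0 0 -0.12 0 0.7;0 0 -0.16 0 0.7;0 0 -0.16 0 0.7;0 0 -0.16 0 0.7"

```text
time_s: 13.85
position: [0.6102, 0.2985, 0.1617]
eef_rot: [3.139, -0.001, 1.459]
contact_force: [-1.1, -0.1, -0.9]
gripper_width: 0.439
finger_force: 40.3
```

```bash
python3 - <<'E'
from h import *
print(sense()['position'],sense()['finger_force']);go(.549,-.0185,.15,82.3)
E
```

```text
[0.61020003 0.29852971 0.16171386] 40.32128155231476
shift [-0.3219 -0.0254  0.0112] turn 1.3
```

Request:
drive_tool --moves "-0.04 -0.003 0 0 0.7;-0.08 -0.006 0 1.3 0.7;-0.12 -0.009 0 1.3 0.7;-0.16 -0.012 0 1.3 0.7;-0.2 -0.015 0 1.3 0.7;-0.24 -0.018 0 1.3 0.7;-0.28 -0.021 0 1.3 0.7;-0.32 -0.0254 0 1.3 0.7"

```text
time_s: 14.65
position: [0.5467, -0.0185, 0.1583]
eef_rot: [-3.138, 0.001, 1.436]
contact_force: [-0.3, -0.7, -0.5]
gripper_width: 0.446
finger_force: 40.3
```

Request:
drive_tool --moves "0 0 0 0 0.7;0 0 0.03 0 0.7;0 0 0.06 0 0.7;0 0 0.075 0 0.7;0 0 0.075 0 0.7;0 0 0.075 0 0.7;0 0 0.075 0 0.7"

```text
time_s: 15.35
position: [0.5491, -0.0164, 0.0857]
eef_rot: [3.141, -0.0, 1.437]
contact_force: [0.2, 0.7, -0.8]
gripper_width: 0.445
finger_force: 40.4
```

```bash
python3 - <<'E'
from h import *
s=sense();print(s['position']);z=s['position'][2]
go(.549,-.0168,.085,82.4)
im,d=read_camera("scene"); save("s4",im[180:270,190:290],7)
for b in rects("scene",im,*PINK,z+.004,(180,160,320,290),60): print("scene",b)
im,d=read_camera("top")
for b in rects("top",im,*PINK,z+.004,(270,140,350,230),20): print("top",b)
E
```

```text
[ 0.54906676 -0.01643637  0.08565818]
shift [-0.0004 -0.      0.0007] turn -0.1
scene ([552.9, 14.9], [38.4, 48.6], 81.3, [251, 219], [[530.0, -6.0], [568.0, -12.0], [575.0, 36.0], [538.0, 42.0]])
scene ([542.1, -54.8], [41.5, 47.8], 83.1, [219, 213], [[519.0, -76.0], [560.0, -81.0], [566.0, -34.0], [524.0, -29.0]])
top ([554.0, 25.2], [34.1, 40.6], 1.1, [296, 183], [[533.0, 42.0], [534.0, 8.0], [575.0, 9.0], [574.0, 43.0]])
```

View pics/s4.png

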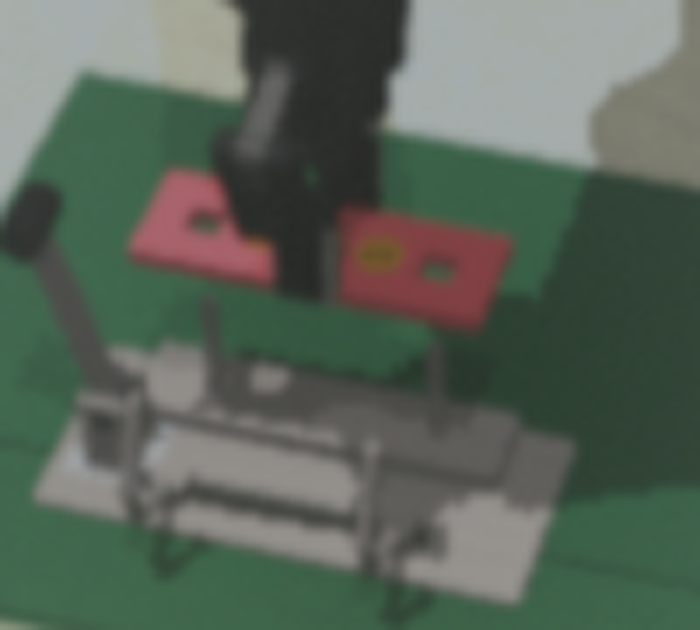

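```bash
python3 - <<'E'
from h import *
a=(ray("scene",[(219.7,222.6),(252.4,226.4)],.056)*1000).round(1)
b=(ray("scene",[(219.6,211.4),(252.6,218.1)],.0885)*1000).round(1)
print(a,a.mean(0));print(b,b.mean(0))
E
```

```text
[[543.5 -59.4  56. ]
 [545.   19.1  56. ]] [544.25 -20.15  56.  ]
[[539.4 -58.6  88.5]
 [550.5  20.9  88.5]] [544.95 -18.85  88.5 ]
```

The hand view shows the holes at (207,220) and (438,267), above the post tips at (208,298) and (437,325). They agree within about 1.5 mm, so I'll lower while watching the force.

Request:
drive_tool --moves "-0.001 0 0.01 0 0.7;-0.001 0 0.02 0 0.7;-0.001 0 0.026 0 0.7;-0.001 0 0.03 0 0.7;-0.001 0 0.034 0 0.7;-0.001 0 0.036 0 0.7"

```text
time_s: 16.05
position: [0.5487, -0.0176, 0.0489]
eef_rot: [-3.142, -0.0, 1.436]
contact_force: [1.2, 0.3, -0.3]
gripper_width: 0.443
finger_force: 40.4
```

Request:
drive_tool --moves "0 0 0.01 0 0.7;0 0 0.02 0 0.7;0 0 0.026 0 0.7;0 0 0.03 0 0.7;0 0 0.031 0 0.7;0 0 0.031 0 0.7"

```text
time_s: 16.65
position: [0.5486, -0.0177, 0.0181]
eef_rot: [-3.141, 0.0, 1.436]
contact_force: [0.6, -0.9, -0.8]
gripper_width: 0.442
finger_force: 40.4
```

Request:
drive_tool --moves "0 0 0 0 0.4;0 0 0 0 0.4;0 0 0 0 0.4;0 0 0 0 0.4;0 0 -0.03 0 0.4;0 0 -0.07 0 0.4;0 0 -0.11 0 0.4;0 0 -0.13 0 0.4"

```text
time_s: 17.45
position: [0.55, -0.0176, 0.1515]
eef_rot: [3.137, -0.001, 1.436]
contact_force: [0.6, -1.2, 0.6]
gripper_width: 0.597
finger_force: 0.0
```

Request:
drive_tool --moves "0.05 0 0 0 0.4;0.1 0 0 0 0.4;0.15 0 0 -9 0.4;0.2 0 0 -18 0.4;0.25 0 0 -18 0.4;0.25 0 0 -18 0.4;0.25 0 0 -18 0.4"

```text
time_s: 18.15
position: [0.5814, 0.2321, 0.1482]
eef_rot: [-3.141, -0.001, 1.754]
contact_force: [0.4, -0.8, -0.6]
gripper_width: 0.601
finger_force: 0.0
```

```bash
python3 - <<'E'
from h import *
im,d=read_camera("scene"); save("s5",im[180:270,190:290],6)
for b in rects("scene",im,*PINK,.02,(180,190,320,290),60): print("scene on bed",*b[:4])
for b in rects("scene",im,*PINK,.006,(320,170,420,300),60): print("scene",*b[:4])
im,d=read_camera("top")
for b in rects("top",im,*PINK,.02,(270,140,350,230),60): print("top bed",*b[:4])
for b in rects("top",im,*PINK,.006,(180,140,250,270),60): print("top",*b[:4])
print(sense()['position']);go(.489,.302,.06,100)
E
```

```text
scene on bed [547.8, -21.3] [41.9, 121.4] 82.9 [236, 236]
scene [487.1, 300.4] [40.8, 119.3] 100.0 [370, 236]
scene [370.1, 313.6] [41.9, 61.5] 82.1 [374, 204]
top bed [548.6, -20.1] [40.8, 121.3] 84.1 [310, 187]
top [368.4, 287.8] [38.3, 115.7] 81.6 [217, 241]
top [488.7, 300.9] [37.6, 120.1] 99.4 [211, 204]
[0.58182278 0.22811059 0.14787839]
shift [ 0.0893 -0.0781  0.0878] turn 0.2
```

View pics/s5.png

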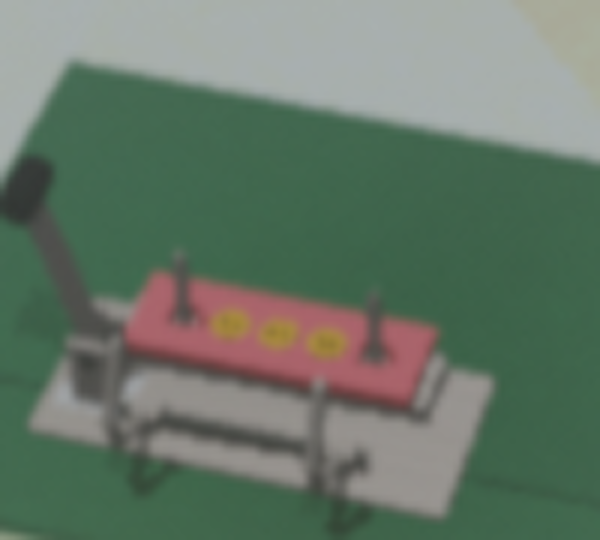

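Pink one lies flat on the bed with both posts through its holes, at (185,315) and (375,350). Now the second, at (489,302).

Request:
drive_tool --moves "0.04 -0.04 0.02 0.2 0.4;0.08 -0.07 0.05 0.2 0.4;0.089 -0.078 0.088 0.2 0.4;0.089 -0.078 0.088 0.2 0.4;0.089 -0.078 0.088 0.2 0.4;0.089 -0.078 0.088 0.2 0.4;0.089 -0.078 0.088 0.2 0.4;0.089 -0.078 0.088 0.2 0.4"

```text
time_s: 19.05
position: [0.4915, 0.3027, 0.0615]
eef_rot: [3.139, -0.0, 1.744]
contact_force: [-0.8, -0.8, -0.3]
gripper_width: 0.602
finger_force: 0.0
```

```bash
python3 - <<'E'
from h import *
print(sense()['position']);go(.489,.302,.002,100)
E
```

```text
[0.49153033 0.30273222 0.0614829 ]
shift [-0.0003 -0.0028  0.0595] turn -0.1
```

Request:
drive_tool --moves "0 -0.0025 0.02 0 0.4;0 -0.0025 0.04 0 0.4;0 -0.0025 0.055 0 0.4;0 -0.0025 0.0595 0 0.4;0 -0.0025 0.0595 0 0.4;0 -0.0025 0.0595 0 0.4"

```text
time_s: 19.65
position: [0.4875, 0.3035, 0.0013]
eef_rot: [3.141, -0.0, 1.747]
contact_force: [-0.2, 0.3, -0.3]
gripper_width: 0.599
finger_force: 0.0
```

Request:
drive_tool --moves "0 0 0 0 0.7;0 0 0 0 0.7;0 0 0 0 0.7;0 0 0 0 0.7;0 0 0 0 0.7;0 0 0 0 0.7"

```text
time_s: 20.25
position: [0.4876, 0.3036, 0.0019]
eef_rot: [3.14, -0.001, 1.747]
contact_force: [-0.4, -1.0, 6.1]
gripper_width: 0.441
finger_force: 40.1
```

Request:
drive_tool --moves "0 0 -0.03 0 0.7;0 0 -0.07 0 0.7;0 0 -0.12 0 0.7;0 0 -0.16 0 0.7;0 0 -0.16 9 0.7;0 0 -0.16 17 0.7;0 0 -0.16 17 0.7;0 0 -0.16 17 0.7"

```text
time_s: 21.05
position: [0.4867, 0.303, 0.1606]
eef_rot: [-3.141, 0.001, 1.453]
contact_force: [0.2, -0.0, -1.3]
gripper_width: 0.448
finger_force: 40.4
```

```bash
python3 - <<'E'
from h import *
s=sense();print(s['position'],s['finger_force'],s['eef_rot']);go(.549,-.0185,.15,82.4)
E
```

```text
[0.48667473 0.30296098 0.16062559] 40.435277223587036 [-3.14137378e+00  5.76563117e-04  1.45346848e+00]
shift [-0.3119  0.0995  0.0108] turn 0.9
```

Request:
drive_tool --moves "-0.04 0.012 0 0 0.7;-0.08 0.025 0 0.9 0.7;-0.12 0.038 0 0.9 0.7;-0.16 0.051 0 0.9 0.7;-0.2 0.064 0 0.9 0.7;-0.24 0.077 0 0.9 0.7;-0.28 0.09 0 0.9 0.7;-0.311 0.099 0 0.9 0.7"

```text
time_s: 21.85
position: [0.5479, -0.0207, 0.1602]
eef_rot: [-3.141, 0.001, 1.435]
contact_force: [0.2, 0.1, -1.0]
gripper_width: 0.44
finger_force: 40.4
```

Request:
drive_tool --moves "0 0 0 0 0.7;0 0 0.03 0 0.7;0 0 0.06 0 0.7;0 0 0.078 0 0.7;0 0 0.078 0 0.7;0 0 0.078 0 0.7;0 0 0.078 0 0.7"

```text
time_s: 22.55
position: [0.5488, -0.0169, 0.0837]
eef_rot: [3.14, -0.001, 1.436]
contact_force: [-0.5, 0.3, 0.4]
gripper_width: 0.446
finger_force: 40.4
```

```bash
python3 - <<'E'
from h import *
s=sense();print(s['position'],s['eef_rot'][2]);z=s['position'][2]
go(.5487,-.0177,.049,82.4)
im,d=read_camera("scene")
for b in rects("scene",im,*PINK,z+.004,(180,160,320,225),40): print("scene",b)
E
```

```text
[ 0.54875775 -0.01686887  0.08371359] 1.4357622065544402
shift [-0.0009 -0.      0.0347] turn -0.1
scene ([552.2, 10.4], [41.2, 57.4], 78.9, [248, 218], [[526.0, -14.0], [567.0, -22.0], [578.0, 35.0], [538.0, 43.0]])
scene ([541.9, -55.3], [40.4, 48.2], 81.3, [219, 214], [[518.0, -76.0], [558.0, -82.0], [566.0, -35.0], [526.0, -28.0]])
```

Request:
drive_tool --moves "-0.001 0 0.01 0 0.7;-0.001 0 0.02 0 0.7;-0.001 0 0.026 0 0.7;-0.001 0 0.03 0 0.7;-0.001 0 0.034 0 0.7;-0.001 0 0.034 0 0.7"

```text
time_s: 23.2
position: [0.5484, -0.0184, 0.0484]
eef_rot: [3.141, -0.0, 1.435]
contact_force: [1.5, -0.1, 0.3]
gripper_width: 0.446
finger_force: 40.5
```

Request:
drive_tool --moves "0 0 0.01 0 0.7;0 0 0.018 0 0.7;0 0 0.023 0 0.7;0 0 0.025 0 0.7;0 0 0.025 0 0.7;0 0 0.025 0 0.7"

```text
time_s: 23.8
position: [0.5483, -0.0184, 0.0239]
eef_rot: [3.141, -0.0, 1.435]
contact_force: [2.7, 0.0, -1.2]
gripper_width: 0.447
finger_force: 40.4
```

Request:
drive_tool --moves "0 0 0 0 0.4;0 0 0 0 0.4;0 0 0 0 0.4;0 0 0 0 0.4;0 0 -0.03 0 0.4;0 0 -0.07 0 0.4;0 0 -0.11 0 0.4;0 0 -0.12 0 0.4"

```text
time_s: 24.6
position: [0.5499, -0.0182, 0.1476]
eef_rot: [3.135, -0.001, 1.434]
contact_force: [1.0, -0.2, -0.3]
gripper_width: 0.603
finger_force: 0.0
```

Request:
drive_tool --moves "0.05 0 0 0 0.4;0.1 -0.03 0 0 0.4;0.14 -0.07 0 0 0.4;0.18 -0.11 0 0 0.4;0.21 -0.14 0 0 0.4;0.21 -0.14 0 0 0.4;0.21 -0.14 0 0 0.4"

```text
time_s: 25.3
position: [0.4354, 0.2106, 0.1434]
eef_rot: [-3.14, 0.0, 1.441]
contact_force: [0.3, -0.6, -0.1]
gripper_width: 0.597
finger_force: 0.0
```

```bash
python3 - <<'E'
from h import *
im,d=read_camera("scene");P=world("scene",d)
for b in rects("scene",im,*PINK,.026,(180,190,320,290),60): print("scene on bed",*b[:4])
print(blobs(im[:,:320],P[:,:320],*PINK,(0,.08)))
for b in rects("scene",im,*PINK,.006,(320,170,420,300),60): print("scene",*b[:4])
im,d=read_camera("top")
for b in rects("top",im,*PINK,.026,(270,140,350,230),60): print("top bed",*b[:4])
for b in rects("top",im,*PINK,.006,(150,120,260,290),60): print("top",*b[:4])
save("t2",im[110:330,150:470],2)
print(sense()['position']);go(.368,.287,.06,81.5)
E
```

```text
scene on bed [548.9, -21.4] [45.1, 121.8] 82.9 [236, 235]
[(array([938.7,  96.5,  27.3]), array([118. , 901.7]), 16.7, [211, 224, 51, 23])]
scene [365.8, 285.3] [41.6, 118.0] 81.3 [365, 204]
top bed [548.4, -19.9] [40.7, 121.9] 83.4 [310, 187]
top [372.6, 321.5] [35.4, 49.3] 85.7 [204, 239]
[0.43808203 0.20737706 0.14346025]
shift [ 0.0694 -0.0803  0.0834] turn 0.6
```

View pics/t2.png

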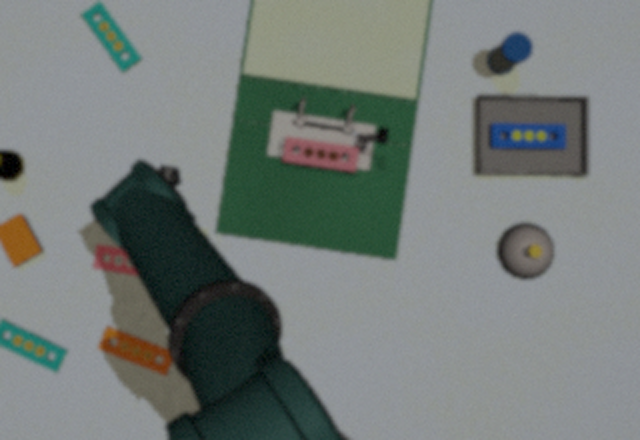

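Two pinks lie stacked on the bed at (320,155) and the blues are in the tray at (527,137). The last pink is unmoved at (368,287) mm in the world frame.

Request:
drive_tool --moves "0.03 -0.03 0.02 0.6 0.4;0.06 -0.07 0.05 0.6 0.4;0.069 -0.08 0.083 0.6 0.4;0.069 -0.08 0.083 0.6 0.4;0.069 -0.08 0.083 0.6 0.4;0.069 -0.08 0.083 0.6 0.4;0.069 -0.08 0.083 0.6 0.4;0.069 -0.08 0.083 0.6 0.4"

```text
time_s: 26.2
position: [0.3694, 0.2871, 0.0619]
eef_rot: [3.14, -0.001, 1.421]
contact_force: [-0.5, 0.3, 0.4]
gripper_width: 0.597
finger_force: 0.0
```

```bash
python3 - <<'E'
from h import *
print(sense()['position']);go(.368,.288,.002,81.5)
im,d=read_camera("scene")
for b in rects("scene",im,*PINK,.006,(300,170,450,300),40): print("scene",*b[:4])
E
```

```text
[0.36938235 0.28712466 0.06186306]
shift [ 0.0006 -0.0016  0.0599] turn -0.1
scene [367.3, 284.2] [40.9, 116.6] 80.0 [365, 204]
```

Request:
drive_tool --moves "0.001 -0.0015 0.02 0 0.4;0.001 -0.0015 0.04 0 0.4;0.001 -0.0015 0.055 0 0.4;0.001 -0.0015 0.06 0 0.4;0.001 -0.0015 0.06 0 0.4;0.001 -0.0015 0.06 0 0.4"

```text
time_s: 26.85
position: [0.3668, 0.2892, 0.0014]
eef_rot: [3.141, -0.001, 1.424]
contact_force: [-0.3, -0.0, -0.1]
gripper_width: 0.597
finger_force: 0.0
```

Request:
drive_tool --moves "0 0 0 0 0.7;0 0 0 0 0.7;0 0 0 0 0.7;0 0 0 0 0.7;0 0 0 0 0.7;0 0 0 0 0.7"

```text
time_s: 27.45
position: [0.3668, 0.2893, 0.0019]
eef_rot: [3.14, -0.001, 1.424]
contact_force: [-1.2, -0.2, 6.2]
gripper_width: 0.442
finger_force: 39.8
```

Request:
drive_tool --moves "0 0 -0.03 0 0.7;0 0 -0.07 0 0.7;0 0 -0.12 0 0.7;0 0 -0.16 0 0.7;0 0 -0.16 0 0.7;0 0 -0.16 0 0.7;0 0 -0.16 0 0.7"

```text
time_s: 28.15
position: [0.3657, 0.2881, 0.1601]
eef_rot: [-3.14, 0.002, 1.424]
contact_force: [-0.2, 0.5, -1.9]
gripper_width: 0.448
finger_force: 40.4
```

```bash
python3 - <<'E'
from h import *
s=sense();print(s['position'],s['finger_force'],s['eef_rot']);go(.5487,-.0177,.15,82.4)
E
```

```text
[0.36566875 0.28807764 0.16007327] 40.3652948141098 [-3.14046806e+00  1.74695494e-03  1.42385263e+00]
shift [-0.2757  0.2258  0.0103] turn -0.8
```

Request:
drive_tool --moves "-0.035 0.028 0 0 0.7;-0.07 0.056 0 -0.8 0.7;-0.105 0.085 0 -0.8 0.7;-0.14 0.113 0 -0.8 0.7;-0.175 0.141 0 -0.8 0.7;-0.21 0.17 0 -0.8 0.7;-0.245 0.198 0 -0.8 0.7;-0.275 0.225 0 -0.8 0.7"

```text
time_s: 28.95
position: [0.5479, -0.0185, 0.1585]
eef_rot: [-3.137, 0.001, 1.437]
contact_force: [0.3, 0.1, -0.8]
gripper_width: 0.443
finger_force: 40.4
```

Request:
drive_tool --moves "0 0 0 0 0.7;0 0 0.03 0 0.7;0 0 0.06 0 0.7;0 0 0.077 0 0.7;0 0 0.077 0 0.7;0 0 0.077 0 0.7;0 0 0.077 0 0.7"

```text
time_s: 29.65
position: [0.549, -0.0154, 0.0842]
eef_rot: [3.141, -0.0, 1.439]
contact_force: [-0.6, -0.1, -0.2]
gripper_width: 0.443
finger_force: 40.4
```

```bash
python3 - <<'E'
from h import *
s=sense();print(s['position'],s['eef_rot'][2]);z=s['position'][2]
go(.5485,-.0177,.049,82.4)
im,d=read_camera("scene")
for b in rects("scene",im,*PINK,z+.004,(180,160,320,225),40): print("scene",b)
E
```

```text
[ 0.54901901 -0.01537147  0.08415744] 1.4387296862902303
shift [-0.0024 -0.0002  0.0352] turn 0.0
scene ([552.2, 12.0], [42.0, 54.2], 84.7, [249, 218], [[529.0, -13.0], [571.0, -17.0], [576.0, 37.0], [534.0, 41.0]])
scene ([542.1, -54.2], [41.0, 48.2], 82.7, [219, 214], [[519.0, -75.0], [559.0, -81.0], [565.0, -33.0], [525.0, -28.0]])
```

Request:
drive_tool --moves "-0.0015 0 0.01 0 0.7;-0.0015 0 0.02 0 0.7;-0.0015 0 0.026 0 0.7;-0.0015 0 0.03 0 0.7;-0.0015 0 0.034 0 0.7;-0.0015 0 0.034 0 0.7"

```text
time_s: 30.3
position: [0.5486, -0.0173, 0.0493]
eef_rot: [-3.141, -0.0, 1.438]
contact_force: [0.8, -0.5, -0.7]
gripper_width: 0.445
finger_force: 40.4
```

Threaded with no force. I'll lower to the stack at TCP z of about 29 mm and release.

Request:
drive_tool --moves "0 0 0.01 0 0.7;0 0 0.015 0 0.7;0 0 0.019 0 0.7;0 0 0.0195 0 0.7;0 0 0.0195 0 0.7;0 0 0.0195 0 0.7"

```text
time_s: 30.9
position: [0.5486, -0.0173, 0.0304]
eef_rot: [3.141, -0.0, 1.438]
contact_force: [0.8, -0.6, -1.7]
gripper_width: 0.445
finger_force: 40.3
```

Request:
drive_tool --moves "0 0 0 0 0.4;0 0 0 0 0.4;0 0 0 0 0.4;0 0 0 0 0.4;0 0 -0.03 0 0.4;0 0 -0.07 0 0.4;0 0 -0.11 0 0.4;0 0 -0.14 0 0.5"

```text
time_s: 31.7
position: [0.5489, -0.0173, 0.1726]
eef_rot: [3.14, -0.0, 1.438]
contact_force: [0.6, -0.5, -0.2]
gripper_width: 0.501
finger_force: 0.0
```

Request:
drive_tool --moves "-0.02 0.02 0 0 0.5;-0.05 0.034 0 0 0.5;-0.082 0.034 0 0 0.5;-0.082 0.034 0 0 0.5;-0.082 0.034 0 0 0.5;-0.082 0.034 0 0 0.5"

```text
time_s: 32.3
position: [0.5712, -0.1017, 0.1703]
eef_rot: [-3.141, -0.001, 1.44]
contact_force: [-0.4, 0.2, -0.1]
gripper_width: 0.499
finger_force: 0.0
```

```bash
python3 - <<'E'
from h import *
im,d=read_camera("scene");P=world("scene",d)
for b in rects("scene",im,*PINK,.032,(180,190,320,290),60): print("scene on bed",*b[:4])
m=cv2.inRange(cv2.cvtColor(im,cv2.COLOR_RGB2HSV),*PINK)>0; m[:,:180]=0;m[:,320:]=0;m[:190]=0;m[290:]=0;print(np.median(P[m],0))
save("s6",im[150:280,180:300],5)
print(sense()['position']);go(.5715,-.0993,.1009,82.2)
E
```

```text
scene on bed [551.3, -21.7] [48.3, 120.3] 82.5 [235, 234]
[ 0.55655606 -0.01865977  0.03292964]
[ 0.57133562 -0.10135452  0.17028603]
shift [ 0.002  -0.0001  0.0694] turn 0.3
```

View pics/s6.png

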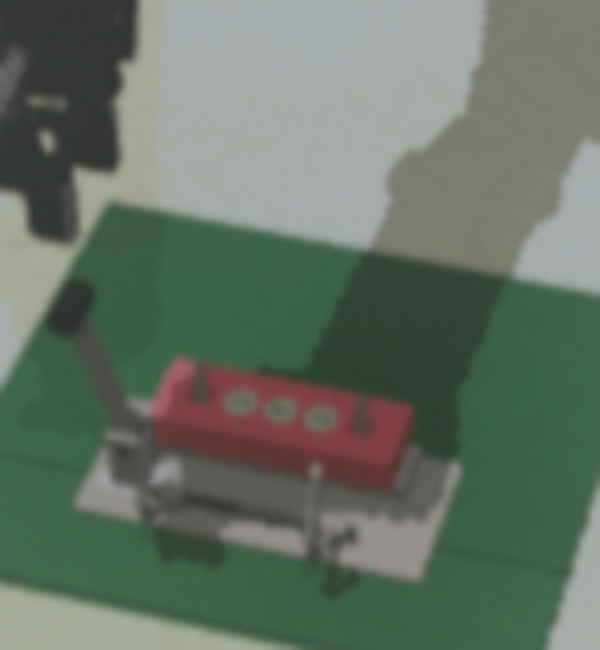

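All three pinks are stacked with the posts through at (200,385) and (362,415). Now I'll regrip the raised barrel.

Request:
drive_tool --moves "0.002 0 0.03 0 0.5;0.002 0 0.06 0 0.5;0.002 0 0.069 0 0.5;0.002 0 0.069 0 0.5;0.002 0 0.069 0 0.9;0.002 0 0.069 0 0.9;0.002 0 0.069 0 0.9;0.002 0 0.069 0 0.9" --squeeze 30

```text
time_s: 33.15
position: [0.5713, -0.1007, 0.1024]
eef_rot: [-3.141, -0.0, 1.438]
contact_force: [-4.0, 1.2, 6.3]
gripper_width: 0.267
finger_force: 30.1
```

Request:
drive_tool --moves "-0.015 0 0.004 0 0.9;-0.03 0 0.0115 0 0.9;-0.042 0 0.021 0 0.9;-0.052 0 0.034 0 0.9;-0.06 0 0.048 0 0.9;-0.065 0 0.063 0 0.9;-0.067 0 0.079 0 0.9;-0.067 0 0.081 0 0.9"

```text
time_s: 33.95
position: [0.5622, -0.1702, 0.0215]
eef_rot: [-3.14, 0.003, 1.436]
contact_force: [-6.6, -1.8, 22.9]
gripper_width: 0.267
finger_force: 46.2
```

Request:
drive_tool --moves "0 0 0.001 0 0.9;0 0 0.001 0 0.9;0 0 0.001 0 0.9;0 0 0.001 0 0.9"

```text
time_s: 34.35
position: [0.5621, -0.1702, 0.0216]
eef_rot: [-3.141, 0.004, 1.437]
contact_force: [-4.9, -2.3, 15.5]
gripper_width: 0.267
finger_force: 45.4
```

```bash
python3 - <<'E'
from h import *
im,d=read_camera("scene"); save("s7",im[150:280,160:300],5)
E
```

```text
(no output)
```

View pics/s7.png

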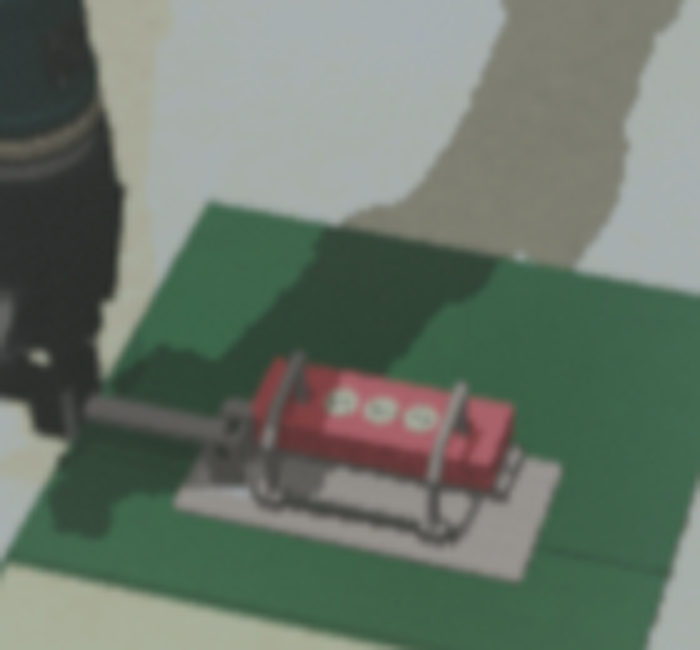

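The rings are shut over the pink stack, with the lever level at (150,415). I'll release it and go to the bell.

Request:
drive_tool --moves "0 0 0 0 0.5;0 0 0 0 0.5;0 0 0 0 0.5;0 0 0 0 0.5;0 0 -0.05 0 0.5;0 0 -0.1 0 0.5;0 0 -0.13 0 0.5;0 0 -0.13 0 1"

```text
time_s: 35.2
position: [0.5665, -0.168, 0.1538]
eef_rot: [3.132, 0.001, 1.438]
contact_force: [-0.7, -0.5, 0.7]
gripper_width: 0.341
finger_force: 0.0
```

```bash
python3 - <<'E'
from h import *
im,d=read_camera("scene")
v,u=np.nonzero(im[205:260,155:200].astype(int).sum(-1)<130);print("barrel px",u.mean()+155,v.mean()+205, len(u),(ray("scene",(u.mean()+155,v.mean()+205),.03)*1000).round())
print(sense()['position']);go(.3975,-.359,.1,82.4)
E
```

```text
barrel px nan nan 0 [[nan nan nan]]
[ 0.56464784 -0.16788351  0.15151161]
shift [-0.2116 -0.1406  0.0509] turn -0.0<stdin>:3: RuntimeWarning: Mean of empty slice.
  ret = ret.dtype.type(ret / rcount)
```

Request:
drive_tool --moves "-0.04 -0.03 0 0 1;-0.08 -0.055 0 0 1;-0.12 -0.08 0 0 1;-0.16 -0.105 0 0 1;-0.2 -0.135 0.01 0 1;-0.21 -0.14 0.03 0 1;-0.21 -0.14 0.05 0 1;-0.21 -0.14 0.05 0 1"

```text
time_s: 36.05
position: [0.3931, -0.3561, 0.0959]
eef_rot: [-3.135, -0.004, 1.436]
contact_force: [0.2, -0.5, -0.9]
gripper_width: 0.002
finger_force: 0.0
```

```bash
python3 - <<'E'
from h import *
im,d=read_camera("scene");save("s8",im[130:290,70:290],3.4)
print(sense()['position'],sense()['gripper_width']);go(.3975,-.359,.065,82.4)
E
```

```text
[ 0.39462463 -0.35596683  0.09718636] -0.0013195726492505196
shift [-0.0027  0.0034  0.0322] turn -0.0
```

View pics/s8.png

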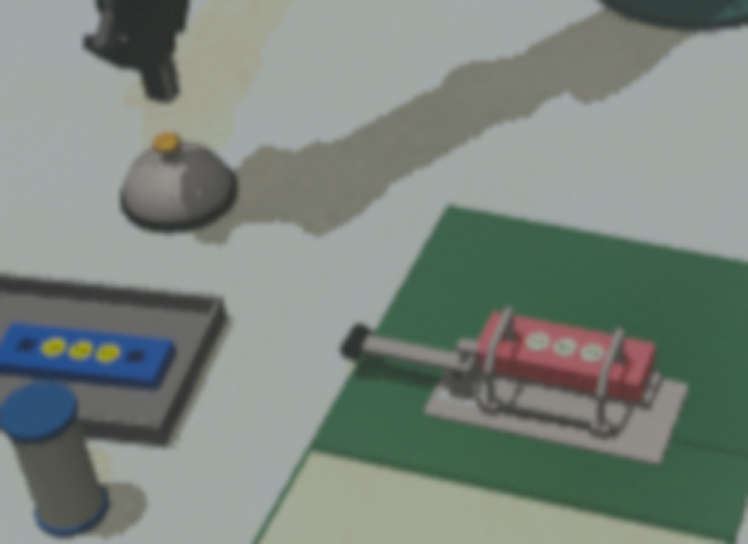

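The lever is level at (400,345), the blues lie flat in the tray at (90,352), and the shut fingers hover over the plunger at (167,143). I'll press and let go.

Request:
drive_tool --moves "-0.002 0.003 0.02 0 1;-0.002 0.003 0.035 0 1;-0.002 0.003 0.042 0 1;-0.002 0.003 0.047 0 1;-0.002 0.003 0.05 0 1;-0.002 0.003 0.051 0 1;-0.002 0.003 0.052 0 1;-0.002 0.003 0.052 0 1"

```text
time_s: 36.9
position: [0.3994, -0.3587, 0.0481]
eef_rot: [3.141, -0.0, 1.439]
contact_force: [-0.3, 4.4, 6.3]
gripper_width: 0.0
finger_force: 3.0
```

Request:
drive_tool --moves "0 0 0.002 0 1;0 0 0.003 0 1;0 0 0.003 0 1"

```text
time_s: 37.2
position: [0.3995, -0.3587, 0.0475]
eef_rot: [3.141, 0.001, 1.439]
contact_force: [-3.5, 7.9, 28.0]
gripper_width: 0.003
finger_force: 14.0
```

Request:
drive_tool --moves "0 0 -0.01 0 1;0 0 -0.02 0 1;0 0 -0.06 0 1;0 0 -0.1 0 1;0 0 -0.13 0 1;-0.04 0 -0.15 0 1;-0.08 0 -0.15 0 1;-0.08 0 -0.15 0 1"

```text
time_s: 38.0
position: [0.3862, -0.4473, 0.1958]
eef_rot: [3.139, 0.007, 1.428]
contact_force: [0.0, 0.9, 0.3]
gripper_width: 0.008
finger_force: 0.0
```

```bash
python3 - <<'E'
from h import *
for n in("scene","top"):
    im,d=read_camera(n);P=world(n,d)
    for b in rects(n,im,*PINK,.032,(180,190,320,290) if n=="scene" else (270,140,350,230),60): print(n,"pink",*b[:4])
    for b in rects(n,im,*BLUE,.016,(370,140,465,215) if n=="top" else (50,200,140,260),60): print(n,"blue",*b[:4])
    for b in rects(n,im,(20,120,100),(32,255,255),.058,(400,220,435,250) if n=="top" else (100,160,140,185),6): print(n,"bell",*b[:4])
save("t3",im[110:330,150:470],2)
E
```

```text
scene pink [555.6, 27.0] [25.8, 44.7] 173.5 [255, 237]
scene pink [550.1, -29.5] [50.2, 77.0] 82.1 [233, 232]
scene blue [640.7, -371.2] [44.5, 45.4] 143.8 [80, 250]
scene blue [584.9, -362.7] [42.1, 119.6] 90.0 [94, 234]
top pink [548.4, -18.6] [41.6, 120.5] 83.4 [310, 186]
top blue [585.7, -358.1] [37.6, 119.7] 89.9 [414, 178]
```

View pics/t3.png

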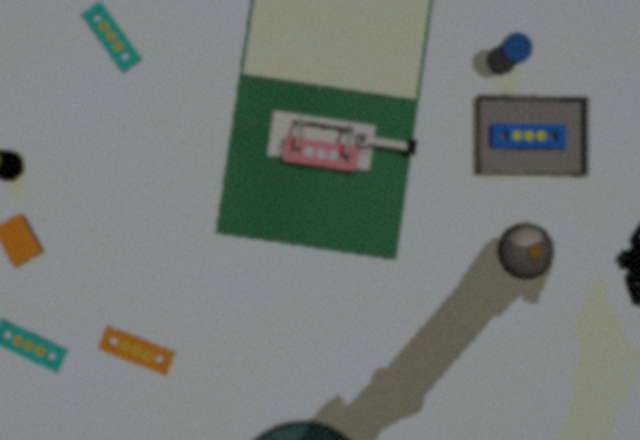

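The plunger was driven onto its stop (28 N) and the arm is now clear. Pinks, blues and lever are all in place, and the bystanders are unmoved.

```bash
python3 -c "
from rig import sign_off
print(sign_off())"
```

```text
the job is handed in; nothing more can be done
None
```

I finished every step and handed the job in at about 38 s on the robot's clock: both blue cards are flat in the tray, all three pink cards are on the posts with the rings shut, and the bell was rung last; `sign_off()` returned no verdict.

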